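# Power up the radio boards at their switch boxes in sequence

### The job

Power up the radio boards for a bench test: press the yellow button, then the blue one, then the green one, each lightly and all the way down so that it stays down. Leave the red mushroom stop button alone. The switch boxes are loose, so do not shove, tip or lift them, and do not disturb the other things on the bench.

Things in the scene. Friction and masses are not known exactly. Their poses are not given: they have to be found in the camera images.
- yellow (a joint): travel of the round yellow push button (m): 0 = fully up, 0.006 = fully down at its stop. It is a latching button: about 3 N moves it and it stays as far down as it was pushed; it counts as down past 0.0045. Its cap is sprung (2.5 N per mm, up to 6 mm, and springs back when released), so a fingertip must go about 7 to 10 mm below the cap's first height to drive it down.
- yellow_top (a point): centre of the top face of the yellow push button: flat round cap 28 mm across, standing 14 mm proud of its steel collar (36 mm across, 4 mm thick) and still 8 mm proud when latched down, 58 mm above the bench when up. Its z axis points up; it sinks with the cap.
- yellow_station: loose switch box of the yellow button: grey plastic with black top, 50 x 50 mm, 40 mm tall without collar and button, about 0.4 kg on rubber feet, not screwed down. Origin at the centre of its underside, on the bench (z = 0); z up through the middle of the button.
- blue (a joint): travel of the round blue push button (m): 0 = fully up, 0.006 = fully down at its stop. It is a latching button: about 3 N moves it and it stays as far down as it was pushed; it counts as down past 0.0045. Its cap is sprung (2.5 N per mm, up to 6 mm, and springs back when released), so a fingertip must go about 7 to 10 mm below the cap's first height to drive it down.
- blue_top (a point): centre of the top face of the blue push button: flat round cap 28 mm across, standing 14 mm proud of its steel collar (36 mm across, 4 mm thick) and still 8 mm proud when latched down, 58 mm above the bench when up. Its z axis points up; it sinks with the cap.
- blue_station: loose switch box of the blue button: grey plastic with black top, 50 x 50 mm, 40 mm tall without collar and button, about 0.4 kg on rubber feet, not screwed down. Origin at the centre of its underside, on the bench (z = 0); z up through the middle of the button.
- green (a joint): travel of the round green push button (m): 0 = fully up, 0.006 = fully down at its stop. It is a latching button: about 3 N moves it and it stays as far down as it was pushed; it counts as down past 0.0045. Its cap is sprung (2.5 N per mm, up to 6 mm, and springs back when released), so a fingertip must go about 7 to 10 mm below the cap's first height to drive it down.
- green_top (a point): centre of the top face of the green push button: flat round cap 28 mm across, standing 14 mm proud of its steel collar (36 mm across, 4 mm thick) and still 8 mm proud when latched down, 58 mm above the bench when up. Its z axis points up; it sinks with the cap.
- green_station: loose switch box of the green button: grey plastic with black top, 50 x 50 mm, 40 mm tall without collar and button, about 0.4 kg on rubber feet, not screwed down. Origin at the centre of its underside, on the bench (z = 0); z up through the middle of the button.
- red (a joint): travel of the red mushroom stop button (m): 0 = up, 0.006 = fully down; stays where pushed. To be left up.
- red_top (a point): centre of the top face of the red mushroom-shaped stop button: 36 mm across on a thinner dark stem, 63 mm above the bench. Equipment to the right of all the boxes (y under -0.1): a 0.11 m tall speaker from x = 0.42 on and a 0.22 m tall monitor from x = 0.49 on.
- red_station: loose switch box of the red mushroom button, same box and size as the others. Origin at the centre of its underside. The four boxes stand at least 65 mm apart, centre to centre, in any arrangement, on the bench in front of and left of the stereo microscope, whose eyepieces overhang toward the robot to x = 0.47 at heights of 0.30 to 0.39 m (y 0.17 to 0.31): swing round at a short reach before reaching out.
- nippers: bystander: nippers with orange handles lying flat, 120 x 50 x 11 mm; origin at the middle of the underside.
- marker: bystander: white marker pen with black cap, 12 x 125 x 14 mm, lying along its y axis; origin at the middle of the underside.
- battery: bystander: black and copper AA cell, 14 x 50 x 14 mm, lying along its y axis in front of the microscope's foot; origin at the middle of the underside.
- jar: bystander: small white jar with black lid, 38 mm across, 31 mm tall; origin at the centre of its underside.
- tape: bystander: roll of black tape with yellow core lying flat, 73 mm across, 19 mm tall; origin at the centre of its underside.

How it is judged (in metres and radians):
On the way, in this order (a step that is already met when the one before it is completed fails the run):
1. the yellow button is pressed and stays down, blue and green still up (value of joint yellow above 0.0045 m and value of joint each of blue, green below 0.003 m), for 0.1 s.
2. then the blue button is pressed and stays down, green still up (value of joint each of yellow, blue above 0.0045 m and value of joint green below 0.003 m), for 0.1 s.
3. then the green button is pressed and stays down (value of joint each of yellow, blue, green above 0.0045 m), for 0.1 s.
At the end, for the whole second after the job is handed in: The yellow, blue and green buttons are all down (past 4.5 of 6 mm) and were pressed in that order; the red one is up (under 1.5 mm); the four switch boxes stand upright (within 0.06 rad), at rest and within 15 mm of where they stood, and the nippers, marker, battery, jar and tape roll within 20 mm (all of step 3 and value of joint red below 0.0015 m and distance of each of yellow_station, blue_station, green_station, red_station from where it was at the start of the episode below 0.015 m and angle between each of yellow_station, blue_station, green_station, red_station's own z axis and vertical below 0.06 rad and linear speed of each of yellow_station, blue_station, green_station, red_station below 0.02 m/s and distance of each of nippers, marker, battery, jar, tape from where it was at the start of the episode below 0.02 m); the robot touches nothing.
It fails at once if the blue button goes down before the yellow one is down, or the green before the blue ((value of joint blue above 0.003 m and value of joint yellow below 0.0045 m) or (value of joint green above 0.003 m and value of joint blue below 0.0045 m)).
It fails at once if the red stop button is pressed (more than 1.5 mm) (value of joint red above 0.0015 m).
It fails at once if a switch box or its button is pushed with more than 25 N (not light) (contact force between any of the fingers, the arm and yellow_station above 25 N or contact force between any of the fingers, the arm and blue_station above 25 N or contact force between any of the fingers, the arm and green_station above 25 N or contact force between any of the fingers, the arm and red_station above 25 N).
It fails at once if a switch box is shoved or carried more than 15 mm from where it stood, lifted more than 6 mm, or tipped more than 0.2 rad (distance of any of yellow_station, blue_station, green_station, red_station from where it was at the start of the episode above 0.015 m or height (world z) of any of yellow_station, blue_station, green_station, red_station above 0.006 m or angle between any of yellow_station, blue_station, green_station, red_station's own z axis and vertical above 0.2 rad).
It fails at once if the nippers, marker, battery, jar or tape roll is moved more than 20 mm (distance of any of nippers, marker, battery, jar, tape from where it was at the start of the episode above 0.02 m).
It also fails if it takes over 54 s, if anything falls off the work surface, if the arm or the gripper's body presses on something with over 40 N, if the wrist force passes 120 N, or if a joint passes its speed limit or range.

### The arm

A 6-joint arm with a two-finger parallel gripper is mounted at the origin on a cart in front of the work surface, level with it; the furniture and walls round the work are solid. World frame = base frame: x ahead of the robot, y to its left, z up, the work surface at z = 0. Lengths are in mm, angles in degrees, forces in N, time in s.
With the tool pointing down it reaches from about 300 to 850 mm from the base axis. Payload 4.2 kg.
Tool frame: the origin (TCP) lies midway between the tips of the shut fingers; the grasp point (between the pads) lies 19 mm behind it (env.grasp_offset is the distance from the TCP to the grasp point, in mm); z points along the fingers, y is the line along which they close (so a half turn about z gives the same grasp; the last joint's range is limited). The gripper opens to 91 mm and grips with 3 to 60 N. Pads are 32 mm wide; open, the fingers measure 118 mm over their backs; the gripper's body (76 mm by 178 mm) begins 60 mm behind the grasp point.
Start: joints at [-74.427, 18.312, 89.639, -0, 72.044, -1.146], TCP at [165.417, -550.709, 213.976] pointing down, gripper open.
Joint ranges: [-177.97, 177.97], [-48.28, 115.42], [12.27, 149.76], [-77.06, 257.06], [2.81, 150.46], [-146.56, 146.56]. Speed limits (degrees/s): [147.25, 147.25, 180, 180, 180, 180].

### API

Orientations are given as [roll, pitch, yaw] about the fixed x, y, z axes, in that order (R = Rz(yaw) Ry(pitch) Rx(roll)).
In Python, from workcell import env, optics gives the robot as it stands. The module is installed in compiled form; this text tells all that it offers.
- The arm moves only by the tool send_rows, never from a script. Its argument "targets" is a list that holds one entry, the list of rows, each a list of 7 numbers: the turn, a rotation vector about the world's x, y, z scaled (see below), then the shift along the world's x, y, z scaled (see below), then the closure, from -1 (fully open) to 1 (shut). In form: [[[rx, ry, rz, x, y, z, gripper], ...]]. A call has 1 to 12 rows; each row shifts and turns the commanded pose from where the row before left it; what a row does not reach is not made up. The controller multiplies each number of a shift by 0.2 m and each number of a turn by pi/2 rad. A row lasts 1/10 s, in which the tool goes at most 50 mm and 8.59 degrees, less where a joint would pass 70% of its speed; a pose out of reach is approached as far as the arm can. A call with a number of a shift or a turn outside -1 to 1 is refused whole. A call with a gripper value outside its range is refused whole. The fingers move at their own pace and stop on an object; "grip_force" is the grip in N (left out, the last holds). Time passes only in rows, so rows that do not move let the fingers close. It gives the time, the measured TCP pose, the force, the opening and the grip force at its end, in the units of the state.
- env.state(): the state, without advancing time (a new reading comes with each control period).
- optics.grab_frame(name): name is "scene" or "top" or "wrist"; returns (picture, depth): 480x640x3 uint8, red, green, blue; 480x640 float32, mm along the optical axis (not along the pixel's ray), 0 where there is no reading.
- optics.camera_info(name): a dict with "camera_matrix" (3x3 intrinsics, pixels), "R" (3x3) and "t" (3): a world point X has camera coordinates R X + t; the wrist camera has in their place "mount" (4x4, takes a point from camera to tool coordinates, whose origin is the TCP and whose axes are the flange's). Camera axes: x right, y down, z forward; pixel columns grow to the right and rows downward; lengths in mm; the calibration is good to about 2 mm. A picture is of the moment at which its call begins: read the wrist's pose just before it. camera_info takes no time and is no camera call.
- env.job_done(): hands the job in; it is judged then, once.
Trained networks look in the newest picture that a camera, given by its name, has taken for a name from the list of things; names that differ only in an ending like _2 or _b are one class to them, and where a whole thing is asked for, a point or a joint stands for the part that bears it (a point fixed in the world has none). Each returns a list of dicts, best first, with "conf" (0 to 1); they miss things now and then, are a little off and sometimes report something else, mostly with a low value. They report only what shows in the picture. A call takes as long as a camera call.
- optics.silhouettes(camera, name): "mask" (480x640 bool, what is visible of it) and "at" ([column, row] in pixels, amid what is visible of it).
- optics.place_of(camera, name): "at" ([column, row] in pixels: a listed point, or the origin of a listed thing).
The state is a dict: "time_s": time; "qpos": joint angles; "qvel": joint speeds; "effort": joint torques, N m; "ee_pos": TCP position; "ee_rot": TCP orientation; "force": force on the tool from outside, world axes, zero at the start; "torque": the same for the moment, N m; "gripper_width": finger opening in mm; "gripper_force": force on a finger pad.
Only numpy, scipy, OpenCV 4.12 (cv2) and the standard library are available. Lean on these libraries where they do the work, as an engineer would, in place of code of your own. Each camera call takes 0.05 s, during which the arm holds its last target. There are 200 camera calls.

## Working session

There is one attempt and no reset: what is moved stays moved. The work goes in short steps, Python scripts to look and compute and a tool call to move; the robot and the scene stay as the last step left them, time stands still between calls to the robot, and variables do not carry over. Pictures are saved under pics/ and viewed, at most 10 in all, crops included, and the job is handed in when it is done.

Besides the shell and the picture viewer there is one more tool, called after "Request:" as a command line: name --argument value ..., lists and objects as JSON in quotes. send_rows: Moves the arm, as the interface text tells. Its arguments: {"type":"object","properties":{"targets":{"type":"array"},"grip_force":{"type":"number"}},"required":["targets"]}

```bash
mkdir -p pics; cat > h.py <<'E'
import numpy as np, cv2
from workcell import env, optics
def world(cam,uv,D,z=None):
    c=optics.camera_info(cam);K=np.array(c["camera_matrix"]);R=np.array(c["R"]);t=np.array(c["t"]).ravel()
    r=R.T@np.linalg.inv(K)@np.array([uv[0],uv[1],1.]);o=-R.T@t
    if z is not None: return o+r*(z-o[2])/r[2]
    u,v=int(round(uv[0])),int(round(uv[1]));p=D[max(v-2,0):v+3,max(u-2,0):u+3];p=p[p>0]
    return o+r*np.median(p) if p.size else None
E
python3 - <<'E'
from h import *
np.set_printoptions(precision=1,suppress=True)
for cam in ["top","scene"]:
    im,D=optics.grab_frame(cam);cv2.imwrite(f"pics/{cam}0.png",im[:,:,::-1])
    for n in ["yellow_top","blue_top","green_top","red_top"]:
        for d in optics.place_of(cam,n)[:2]:
            print(cam,n,round(d["conf"],2),np.array(d["at"]),"depth",world(cam,d["at"],D),"plane",world(cam,d["at"],D,63 if n[0]=='r' else 58))
print(env.state())
E
```

```text
top yellow_top 0.65 [291.3 228.2] depth [413.1 372.   57.7] plane [413. 372.  58.]
top blue_top 0.62 [481.7 216.3] depth [424.7  88.   57.3] plane [424.6  88.2  58. ]
top blue_top 0.43 [179.3 226.6] depth [428.4 550.6   1.1] plane [419.2 537.7  58. ]
top green_top 0.71 [229.7 175.4] depth [495.5 463.2  57.3] plane [495.3 463.1  58. ]
top red_top 0.62 [373.5 247.1] depth [381.5 251.5  62.5] plane [381.5 251.5  63. ]
scene yellow_top 0.68 [302.5 254.4] depth [417.  370.5  58.8] plane [418.  369.2  58. ]
scene green_top 0.78 [226.4 259.3] depth [500.1 463.9  58.2] plane [500.4 463.7  58. ]
scene red_top 0.57 [361.  234.9] depth [380.6 249.6  64.3] plane [382.2 247.1  63. ]
{'time_s': 0.5, 'qpos': array([-74.4,  18.3,  89.6,  -0. ,  72. ,  -1.1]), 'qvel': array([ 0.1, -0.1,  0. , -0. , -0. , -0. ]), 'effort': array([  0. , -41.2, -23.2,   0.1,   0. ,  -0. ]), 'ee_pos': array([ 165.4, -550.7,  213.9]), 'ee_rot': array([180. ,   0. ,  16.7]), 'force': array([0.5, 0.7, 0.6]), 'torque': array([-0.,  0., -0.]), 'gripper_force': 0.0, 'gripper_width': 91.29124243573759}
```

View pics/top0.png

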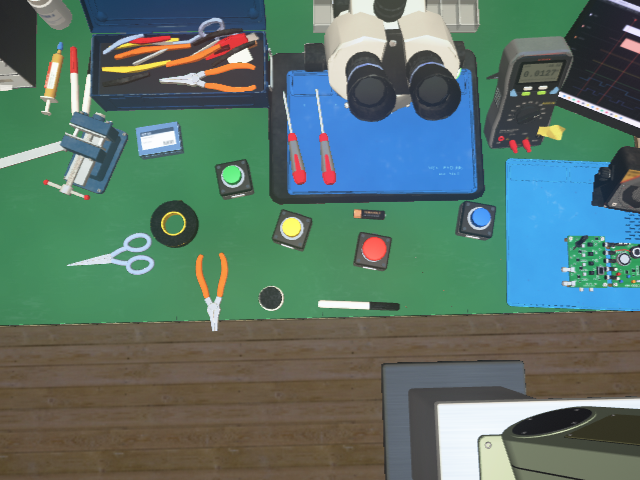

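View pics/scene0.png

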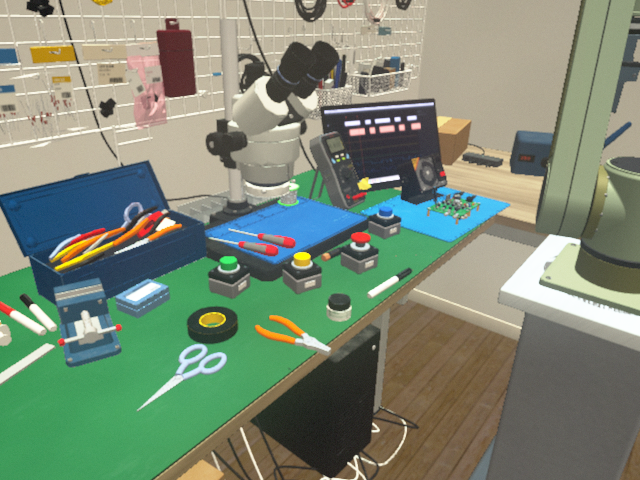

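The top view shows yellow at (291,228), blue at (481,216), green at (230,175) and red at (373,247), which agrees with the networks. The scene view agrees too. Next I check the clearances and plan the swing.

```bash
python3 - <<'E'
from h import *
im,D=optics.grab_frame("top")
c=optics.camera_info("top");K=np.array(c["camera_matrix"]);R=np.array(c["R"]);t=np.array(c["t"]).ravel()
v,u=np.mgrid[0:480,0:640];r=np.stack([u,v,np.ones_like(u)],-1)@np.linalg.inv(K).T
P=(r*D[...,None]-t)@R; ok=D>0
for n,b in dict(y=(415,371),b=(425,88),g=(497,463)).items():
    d=np.hypot(P[...,0]-b[0],P[...,1]-b[1])
    for h in (70,120):
        m=ok&(d<200)&(P[...,2]>h)
        if m.any():
            i=np.argmin(np.where(m,d,1e9));print(n,h,round(d.flat[i]),P.reshape(-1,3)[i].round())
a=np.radians(-73.3+7.2*np.arange(17));p=380*np.c_[np.cos(a),np.sin(a)]
print((np.diff(p,axis=0)/200).round(3).tolist(),p[-1])
print(optics.camera_info("wrist")["mount"])
E
```

```text
y 70 103 [486. 296. 355.]
y 120 103 [486. 296. 355.]
b 70 118 [488. 188. 357.]
b 120 118 [488. 188. 357.]
g 70 121 [618. 468.  75.]
g 120 153 [594. 345. 213.]
[[0.224, 0.083], [0.212, 0.11], [0.196, 0.136], [0.178, 0.159], [0.156, 0.18], [0.132, 0.199], [0.106, 0.214], [0.079, 0.225], [0.05, 0.233], [0.02, 0.238], [-0.01, 0.238], [-0.039, 0.235], [-0.069, 0.229], [-0.097, 0.218], [-0.123, 0.204], [-0.148, 0.187]] [282.83838757 253.77637108]
[[ 5.89536826e-05 -9.70568750e-01 -2.40824206e-01  6.85767053e+01]
 [ 9.99999915e-01  1.55297276e-04 -3.81078826e-04 -2.15017960e-01]
 [ 4.07262543e-04 -2.40824164e-01  9.70568677e-01 -1.69963889e+02]
 [ 0.00000000e+00  0.00000000e+00  0.00000000e+00  1.00000000e+00]]
```

Request:
send_rows --targets '[[[0, 0, 0, -0.056, 0.187, 0, 1], [0, 0, 0, -0.056, 0.187, 0, 1], [0, 0, 0, -0.056, 0.187, 0, 1], [0, 0, 0, -0.056, 0.187, 0, 1], [0, 0, 0, -0.056, 0.187, 0, 1], [0, 0, 0, 0, 0, 0, 1]]]'

```text
time_s: 1.15
ee_pos: [108.1, -359.0, 213.8]
ee_rot: [-179.8, -0.0, 16.7]
force: [-0.0, -1.4, -0.0]
gripper_width: 46.4
gripper_force: 0.0
```

Request:
send_rows --targets '[[[0, 0, 0.08, 0.224, 0.083, 0, 1], [0, 0, 0.08, 0.212, 0.11, 0, 1], [0, 0, 0.08, 0.196, 0.136, 0, 1], [0, 0, 0.08, 0.178, 0.159, 0, 1], [0, 0, 0.08, 0.156, 0.18, 0, 1], [0, 0, 0.08, 0.132, 0.199, 0, 1], [0, 0, 0.08, 0.106, 0.214, 0, 1], [0, 0, 0.08, 0.079, 0.225, 0, 1]]]'

```text
time_s: 1.95
ee_pos: [368.0, -101.1, 214.3]
ee_rot: [179.9, 0.0, 74.6]
force: [0.5, -0.6, 0.6]
gripper_width: 0.3
gripper_force: 0.0
```

Request:
send_rows --targets '[[[0, 0, 0.08, 0.05, 0.233, 0, 1], [0, 0, 0.08, 0.02, 0.238, 0, 1], [0, 0, 0.08, -0.01, 0.238, 0, 1], [0, 0, 0.08, -0.039, 0.235, 0, 1], [0, 0, 0.08, -0.069, 0.229, 0, 1], [0, 0, 0.08, -0.097, 0.218, 0, 1], [0, 0, 0.08, -0.123, 0.204, 0, 1], [0, 0, 0.08, -0.148, 0.187, 0, 1], [0, 0, 0, 0, 0, 0, 1], [0, 0, 0, 0, 0, 0, 1]]]'

```text
time_s: 2.95
ee_pos: [282.7, 254.9, 214.1]
ee_rot: [180.0, 0.0, 132.1]
force: [0.6, 0.0, 0.2]
gripper_width: 0.2
gripper_force: 0.0
```

Request:
send_rows --targets '[[[0, 0, 0, 0.132, 0.116, -0.084, 1], [0, 0, 0, 0.132, 0.116, -0.084, 1], [0, 0, 0, 0.132, 0.116, -0.084, 1], [0, 0, 0, 0.132, 0.116, -0.084, 1], [0, 0, 0, 0.132, 0.116, -0.084, 1], [0, 0, 0, 0, 0, 0, 1], [0, 0, 0, 0, 0, 0, 1]]]'

```text
time_s: 3.65
ee_pos: [416.2, 368.3, 129.0]
ee_rot: [-179.9, 0.0, 131.7]
force: [-0.4, -0.5, 0.2]
gripper_width: 0.2
gripper_force: 0.0
```

```bash
cat >> h.py <<'E'
from scipy.spatial.transform import Rotation
def wrist(n,tag):
    s=env.state();im,D=optics.grab_frame("wrist");cv2.imwrite(f"pics/{tag}.png",im[:,:,::-1])
    c=optics.camera_info("wrist");K=np.array(c["camera_matrix"]);M=np.array(c["mount"])
    T=np.eye(4);T[:3,:3]=Rotation.from_euler("xyz",s["ee_rot"],degrees=True).as_matrix();T[:3,3]=s["ee_pos"];T=T@M
    for d in optics.place_of("wrist",n)[:2]:
        r=T[:3,:3]@np.linalg.inv(K)@np.array([*d["at"],1.]);o=T[:3,3]
        p=o+r*(58-o[2])/r[2];u,v=np.round(d["at"]).astype(int)
        z=(o+r*np.median(D[v-2:v+3,u-2:u+3])).round(1)
        print(n,round(d["conf"],2),d["at"],"plane",p.round(1),"depth",z,"ee",s["ee_pos"].round(1),"shift",((p-s["ee_pos"])/200).round(3))
E
python3 -c "
from h import *
wrist('yellow_top','w1')"
```

```text
yellow_top 0.66 [332.7, 243.7] plane [420.4 376.4  58. ] depth [420.6 376.2  56.8] ee [416.2 368.3 129. ] shift [ 0.021  0.041 -0.355]
yellow_top 0.22 [210.5, 296.2] plane [379.1 284.6  58. ] depth [374.5 380.8 229.9] ee [416.2 368.3 129. ] shift [-0.185 -0.419 -0.355]
```

View pics/w1.png

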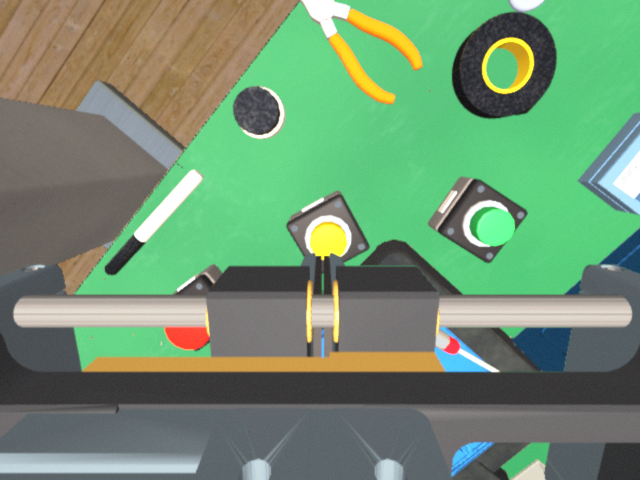

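The wrist view shows the yellow cap at about (329,240), just ahead of the fingertips. Averaging the three measurements puts it at (417,373).

Request:
send_rows --targets '[[[0, 0, 0, 0.005, 0.02, -0.1, 1], [0, 0, 0, 0, 0, -0.1, 1], [0, 0, 0, 0, 0, -0.1, 1], [0, 0, 0, 0, 0, -0.02, 1], [0, 0, 0, 0, 0, 0, 1], [0, 0, 0, 0, 0, 0, 1]]]'

```text
time_s: 4.35
ee_pos: [416.4, 374.1, 67.4]
ee_rot: [179.9, 0.0, 131.9]
force: [-0.5, 0.7, -0.1]
gripper_width: 0.6
gripper_force: 0.0
```

Request:
send_rows --targets '[[[0, 0, 0, 0, 0, -0.015, 1], [0, 0, 0, 0, 0, -0.015, 1], [0, 0, 0, 0, 0, -0.015, 1], [0, 0, 0, 0, 0, -0.015, 1], [0, 0, 0, 0, 0, -0.015, 1], [0, 0, 0, 0, 0, 0, 1], [0, 0, 0, 0, 0, 0, 1]]]'

```text
time_s: 5.05
ee_pos: [416.0, 374.1, 51.1]
ee_rot: [180.0, 0.0, 131.9]
force: [-0.7, -0.5, 3.4]
gripper_width: 0.4
gripper_force: 1.4
```

Request:
send_rows --targets '[[[0, 0, 0, 0, 0, -0.008, 1], [0, 0, 0, 0, 0, -0.007, 1], [0, 0, 0, 0, 0, 0, 1], [0, 0, 0, 0, 0, 0, 1]]]'

```text
time_s: 5.45
ee_pos: [416.1, 374.1, 48.8]
ee_rot: [179.9, 0.0, 131.9]
force: [-0.5, -1.8, 8.5]
gripper_width: 0.3
gripper_force: 4.2
```

Force is at the 8.5 N stop, so yellow is fully down. Now I move to blue.

Request:
send_rows --targets '[[[0, 0, 0, 0, 0, 0.1, 1], [0, 0, 0, 0, 0, 0.13, 1], [0, 0, 0, 0, 0, 0.13, 1], [0, 0, 0, -0.133, -0.12, 0, 1], [0, 0, 0, -0.133, -0.12, 0, 1], [0, 0, 0, -0.133, -0.12, 0, 1], [0, 0, 0, -0.133, -0.12, 0, 1], [0, 0, 0, -0.133, -0.12, 0, 1]]]'

```text
time_s: 6.25
ee_pos: [281.3, 252.6, 119.4]
ee_rot: [-179.9, -0.0, 131.9]
force: [-0.2, -0.1, 0.4]
gripper_width: 0.3
gripper_force: 0.0
```

Request:
send_rows --targets '[[[0, 0, -0.067, 0.125, -0.155, 0, 1], [0, 0, -0.067, 0.108, -0.167, 0, 1], [0, 0, -0.067, 0.09, -0.177, 0, 1], [0, 0, -0.067, 0.071, -0.186, 0, 1], [0, 0, -0.067, 0.052, -0.193, 0, 1], [0, 0, 0, 0.131, 0.022, 0, 1], [0, 0, 0, 0.131, 0.022, 0, 1], [0, 0, 0, 0, 0, 0, 1], [0, 0, 0, 0, 0, 0, 1], [0, 0, 0, 0, 0, 0, 1]]]'

```text
time_s: 7.25
ee_pos: [422.9, 87.0, 119.5]
ee_rot: [-179.9, -0.0, 101.8]
force: [-0.6, -0.1, 0.3]
gripper_width: 0.5
gripper_force: 0.0
```

```bash
python3 -c "
from h import *
wrist('blue_top','w2')"
```

```text
blue_top 0.59 [326.9, 248.6] plane [426.5  90.7  58. ] depth [426.5  90.4  57. ] ee [422.9  87.  119.5] shift [ 0.018  0.018 -0.307]
```

View pics/w2.png

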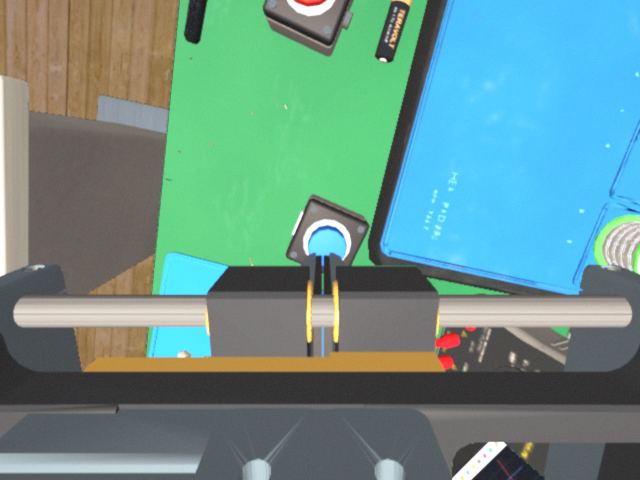

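Blue's cap shows at about (327,245) under the fingertips, so I shift slightly and press.

Request:
send_rows --targets '[[[0, 0, 0, 0.012, 0.01, -0.1, 1], [0, 0, 0, 0, 0, -0.1, 1], [0, 0, 0, 0, 0, -0.065, 1], [0, 0, 0, 0, 0, 0, 1], [0, 0, 0, 0, 0, 0, 1], [0, 0, 0, 0, 0, -0.015, 1], [0, 0, 0, 0, 0, -0.015, 1], [0, 0, 0, 0, 0, -0.015, 1], [0, 0, 0, 0, 0, -0.015, 1], [0, 0, 0, 0, 0, -0.015, 1], [0, 0, 0, 0, 0, 0, 1], [0, 0, 0, 0, 0, 0, 1]]]'

```text
time_s: 8.55
ee_pos: [427.1, 89.1, 52.0]
ee_rot: [180.0, -0.0, 101.8]
force: [0.8, 0.2, 1.4]
gripper_width: 0.5
gripper_force: 0.9
```

Request:
send_rows --targets '[[[0, 0, 0, 0, 0, -0.008, 1], [0, 0, 0, 0, 0, -0.006, 1], [0, 0, 0, 0, 0, 0, 1], [0, 0, 0, 0, 0, 0, 1]]]'

```text
time_s: 8.95
ee_pos: [427.1, 89.1, 49.6]
ee_rot: [180.0, 0.0, 101.8]
force: [-0.3, 0.1, 5.8]
gripper_width: 0.4
gripper_force: 3.2
```

Request:
send_rows --targets '[[[0, 0, 0, 0, 0, -0.006, 1], [0, 0, 0, 0, 0, 0, 1], [0, 0, 0, 0, 0, 0, 1]]]'

```text
time_s: 9.25
ee_pos: [427.1, 89.1, 48.6]
ee_rot: [180.0, 0.0, 101.8]
force: [-1.5, 0.0, 9.2]
gripper_width: 0.3
gripper_force: 4.4
```

Request:
send_rows --targets '[[[0, 0, 0, 0, 0, 0.1, 1], [0, 0, 0, 0, 0, 0.13, 1], [0, 0, 0, 0, 0, 0.13, 1], [0, 0, 0, -0.138, -0.025, 0, 1], [0, 0, 0, -0.138, -0.025, 0, 1], [0, 0, 0.067, -0.052, 0.193, 0, 1], [0, 0, 0.067, -0.071, 0.186, 0, 1], [0, 0, 0.067, -0.09, 0.177, 0, 1], [0, 0, 0.067, -0.108, 0.167, 0, 1], [0, 0, 0.067, -0.125, 0.155, 0, 1]]]'

```text
time_s: 10.25
ee_pos: [281.5, 255.9, 119.7]
ee_rot: [180.0, 0.0, 132.2]
force: [0.6, -0.2, 0.0]
gripper_width: 0.3
gripper_force: 0.0
```

Request:
send_rows --targets '[[[0, 0, 0, 0.134, 0.13, 0, 1], [0, 0, 0, 0.134, 0.13, 0, 1], [0, 0, 0, 0.134, 0.13, 0, 1], [0, 0, 0, 0.134, 0.13, 0, 1], [0, 0, 0, 0.134, 0.13, 0, 1], [0, 0, 0, 0.134, 0.13, 0, 1], [0, 0, 0, 0.134, 0.13, 0, 1], [0, 0, 0, 0.134, 0.13, 0, 1], [0, 0, 0, 0, 0, 0, 1], [0, 0, 0, 0, 0, 0, 1], [0, 0, 0, 0, 0, 0, 1]]]'

```text
time_s: 11.35
ee_pos: [495.7, 461.7, 119.3]
ee_rot: [-179.9, 0.0, 131.9]
force: [-0.0, 0.4, 0.3]
gripper_width: 0.5
gripper_force: 0.0
```

```bash
python3 -c "
from h import *
wrist('green_top','w3')"
```

```text
green_top 0.58 [330.7, 257.1] plane [503.5 463.4  58. ] depth [488.5 477.7 125.5] ee [495.7 461.7 119.3] shift [ 0.039  0.009 -0.307]
```

View pics/w3.png

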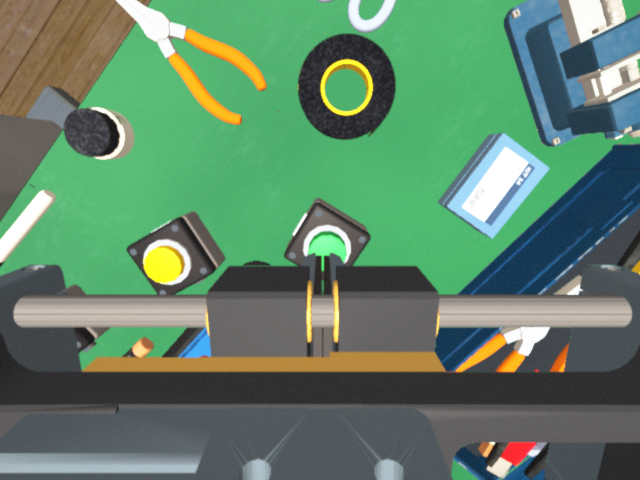

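Green's cap shows at about (327,246), the same relative position as the other two.

Request:
send_rows --targets '[[[0, 0, 0, 0.015, 0.012, -0.1, 1], [0, 0, 0, 0, 0, -0.1, 1], [0, 0, 0, 0, 0, -0.065, 1], [0, 0, 0, 0, 0, 0, 1], [0, 0, 0, 0, 0, 0, 1], [0, 0, 0, 0, 0, -0.015, 1], [0, 0, 0, 0, 0, -0.015, 1], [0, 0, 0, 0, 0, -0.015, 1], [0, 0, 0, 0, 0, -0.015, 1], [0, 0, 0, 0, 0, -0.015, 1], [0, 0, 0, 0, 0, 0, 1], [0, 0, 0, 0, 0, 0, 1]]]'

```text
time_s: 12.65
ee_pos: [500.0, 465.3, 52.1]
ee_rot: [180.0, -0.0, 131.9]
force: [-0.2, -0.2, 2.0]
gripper_width: 0.4
gripper_force: 0.9
```

Request:
send_rows --targets '[[[0, 0, 0, 0, 0, -0.008, 1], [0, 0, 0, 0, 0, -0.008, 1], [0, 0, 0, 0, 0, 0, 1], [0, 0, 0, 0, 0, 0, 1]]]'

```text
time_s: 13.05
ee_pos: [500.0, 465.3, 49.7]
ee_rot: [179.9, -0.0, 131.9]
force: [-0.4, -0.9, 6.0]
gripper_width: 0.6
gripper_force: 3.2
```

Request:
send_rows --targets '[[[0, 0, 0, 0, 0, -0.006, 1], [0, 0, 0, 0, 0, 0, 1], [0, 0, 0, 0, 0, 0, 1]]]'

```text
time_s: 13.35
ee_pos: [500.1, 465.3, 48.9]
ee_rot: [179.9, 0.0, 131.9]
force: [-1.4, -1.1, 8.0]
gripper_width: 0.3
gripper_force: 4.1
```

Request:
send_rows --targets '[[[0, 0, 0, 0, 0, 0.1, 1], [0, 0, 0, 0, 0, 0.13, 1], [0, 0, 0, 0, 0, 0.13, 1], [0, 0, 0, -0.134, -0.13, 0, 1], [0, 0, 0, -0.134, -0.13, 0, 1], [0, 0, 0, -0.134, -0.13, 0, 1], [0, 0, 0, -0.134, -0.13, 0, 1], [0, 0, 0, -0.134, -0.13, 0, 1], [0, 0, 0, -0.134, -0.13, 0, 1], [0, 0, 0, -0.134, -0.13, 0, 1], [0, 0, 0, 0, 0, 0, 1], [0, 0, 0, 0, 0, 0, 1]]]'

```text
time_s: 14.55
ee_pos: [312.0, 282.9, 119.7]
ee_rot: [180.0, -0.0, 131.9]
force: [0.4, 0.3, -0.7]
gripper_width: 0.5
gripper_force: 0.0
```

```bash
python3 - <<'E'
from h import *
np.set_printoptions(precision=1,suppress=True)
for cam in ["top","scene"]:
    im,D=optics.grab_frame(cam);cv2.imwrite(f"pics/{cam}1.png",im[:,:,::-1])
    for n in ["yellow_top","blue_top","green_top","red_top"]:
        for d in optics.place_of(cam,n)[:1]:
            print(cam,n,round(d["conf"],2),np.array(d["at"]),"depth",world(cam,d["at"],D))
E
```

```text
top yellow_top 0.63 [291.7 227.4] depth [415.2 371.6  51.9]
top blue_top 0.57 [481.1 221.2] depth [418.3  87.7  51.3]
top green_top 0.57 [228.8 174.6] depth [498.3 465.5  51.1]
top red_top 0.69 [370.7 213.4] depth [440.7 249.4  12.9]
scene yellow_top 0.65 [303.4 258.7] depth [412.  374.1  53.8]
scene blue_top 0.67 [302.  259.2] depth [413.6 375.8  53. ]
scene green_top 0.74 [228.  263.7] depth [493.7 466.7  53.4]
scene red_top 0.78 [357.8 234.8] depth [385.1 253.3  64.4]
```

View pics/top1.png

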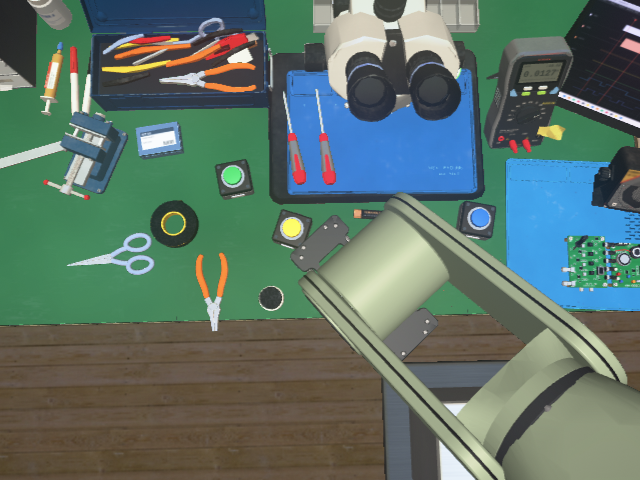

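All three caps now read about 6 mm lower (51–52 mm). The boxes at (291,228), (481,220) and (232,178) haven't moved, red still reads 64 mm, and the arm is clear of everything.

```bash
python3 -c "
from workcell import env
print(env.job_done())"
```

```text
the job is handed in; nothing more can be done
None
```

I pressed yellow, then blue, then green; each stayed about 6 mm down in the final pictures, with the red stop button still up and the boxes and bystanders in view unmoved. The job is handed in, but no verdict came back.

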